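# Set the jig fence to its mark and clamp it

### The job

Slide the slotted aluminium fence along its two bolts up to the pencil line, so that its upright rail rests against the stop block there, without ramming the stop. Then tighten the black clamp lever clockwise until the fence is held firmly, but do not overtighten it, and let go. Leave the small things lying round the jig where they are.

Things in the scene. Friction and masses are not known exactly. Their poses are not given: they have to be found in the camera images.
- board: waxed plywood jig board, 200 (x) x 260 (y) x 18 mm, screwed to the bench; origin: centre of its underside. x is the direction in which the fence must slide (roughly away from the robot), y left of that, z up. Two bolts stand in it: x = -5, y = +60 mm (under the clamp) and x = -5, y = -60 mm (plain nut and washer, only a guide, up to 34 mm above the bench).
- fence: loose aluminium fence, 0.3 to 0.6 kg: plate 90 (x) x 190 (y) x 6 mm on the board, two 10 mm slots along x over the 8 mm bolts, upright rail along its far edge (x = +33 to +45 mm, full width, top 36 mm above the underside). Origin: centre of the underside; axes as the board's. Clear between the bolts. Drags at 1 to 3 N; has to slide 15 to 50 mm toward +x.
- push_point (a point): middle of the near (-x) face of the fence's rail, 21 mm above the plate's underside: a good place to push the fence toward +x
- fence_face (a point): middle of the far (+x) face of the fence's rail, 15 mm above the plate's underside, the point that must meet stop_face
- stop: rigid dark steel stop block, 24 (x) x 70 (y) x 30 mm, fixed on the board beyond the fence; origin: middle of the lower edge of its near (-x) face, axes as the board's. A thin dark line on the board runs along its near face. The fence must never press on it with more than 30 N; a light touch is enough.
- stop_face (a point): middle of the near (-x) face of the stop block, 15 mm above the board
- clamp: clamp on the bolt at board y = +60 mm; origin on the bolt's axis at the board's top, axes as the board's. Hub radius 13 mm; bolt end 72 mm above the origin. Turned clockwise seen from above, its lever brings a round sprung steel pad down on the fence plate. Firm: the pad presses 15 to 55 N. More is overtightened.
- lever_post (a point): middle of the free part of the upright black post on the lever's end: 16 mm diameter, axis 75 mm from the bolt's, top 110 mm above the bench, this point 95 mm. Push it or straddle it loosely; a tight grip that turns along adds a moment the force does not show. The arm (top 73 mm above the bench) passes above the rail. It starts toward board +y within 0.25 rad and ends at most 0.2 rad past +x.
- hex_bolt: loose steel bolt, 78 mm long, lying on the board's near edge; to be left alone
- wrench_14: loose combination wrench, 208 mm long, lying on the bench to the right of the board; to be left alone
- tape_measure: loose yellow tape measure, 34 x 91 x 66 mm, on the bench to the right; to be left alone
- clamp_hub (a point): top of the lever's hub, on the bolt's axis. The lever is stiff: 5 to 8 N sideways at the post turns it while loose (more when faster); it stays where left. The pad meets the plate after 0.15 to 1.65 rad (differs each time, hidden); from there the moment rises 1.5 N m per rad (20 N per rad at the post), the pad force 150 N per rad. Firm: 2 to 7 N above the loose force at the post; aim for 4 above.

How it is judged:
By the outcome, as a careful person would: the job done as asked, in the order asked, and still so for the second after the job is handed in, with the robot touching nothing.
It also fails if it takes over 61 s, if anything falls off the work surface, if the arm or the gripper's body presses on something with over 40 N, if the wrist force passes 120 N, or if a joint passes its speed limit or range.

### The arm

A 6-joint arm with a two-finger parallel gripper is mounted at the origin on a cart in front of the work surface, level with it; the furniture and walls round the work are solid. World frame = base frame: x ahead of the robot, y to its left, z up, the work surface at z = 0. Lengths are in mm, angles in rad, forces in N, time in s.
With the tool pointing down it reaches from about 225 to 725 mm from the base axis. Payload 3.1 kg.
Tool frame: the origin (TCP) lies at the very end of the fingers, on their centre line; the grasp point (between the pads) lies 19 mm behind it; z points along the fingers, y is the line along which they close (so a half turn about z gives the same grasp; the last joint's range is limited). The gripper opens to 85 mm and grips with 20 to 120 N. Pads are 22 mm wide; open, the fingers measure 114 mm over their backs; the gripper's body (76 mm by 85 mm) begins 54 mm behind the grasp point. The pads swing forward as they close: fully open they stand 13 mm farther back than shut.
Start: joints at [-1.33, 0.048, 0.099, 1.622, 0, 1.443], TCP at [189.245, -489.697, 231.312] pointing down, gripper open.
Joint ranges: [-2.91, 2.91], [-0.99, 1.94], [-1.21, 1.42], [-2.12, 2.29], [-1.49, 1.47], [-3.14, 3.14]. Speed limits (rad/s): [2.79, 2.79, 3.14, 3.14, 3.14, 3.14].

### API

Orientations are given as a unit quaternion [w, x, y, z].
In Python, from bench import r, cam, job_done gives the robot as it stands (r), with the cameras (cam) and the job as plain functions.
- The arm moves only by the shell command python3 nudge.py 'ROWS' [FORCE]. ROWS is a JSON list of rows, 1 to 20 of them, each an object with the fields finger_gap (the finger opening in mm), d (a list: dx, dy, dz in parts of the range, where 1.0 means 25 cm), rotvec (a list: a rotation vector rx, ry, rz in normalised numbers (1 is 4 rad)); a field left out counts as zero (the opening has to be given); each row shifts and turns the commanded pose from where the row before left it, along the tool's axes as they then stand; what a row does not reach is not made up. A row lasts 1/10 s, in which the tool goes at most 50 mm and 0.15 rad, less where a joint would pass 70% of its speed; a pose out of reach is approached as far as the arm can. The fingers move at their own pace and stop on an object; FORCE is the grip in N (left out, the last holds). Time passes only in rows, so rows that do not move let the fingers close. It prints the time, the measured TCP pose, the force, the opening and the grip force at its end. A shift or turn number past 1, either way, is cut back to 1. Input that does not fit is refused with a message, and nothing moves.
- r.get_state(): the state, without advancing time (a new reading comes with each control period).
- cam.snapshot(name): name is "scene" or "side" or "wrist"; returns a dict with "image" (480x640x3 uint8, red, green, blue), "fovy" (degrees; the focal length in pixels is half the picture's height over the tangent of half this angle, whatever the lens; pixels are square), "cx", "cy" (the principal point, pixels), "position" and "rotation" of the camera in the world. Camera axes: x right, y up, looking along -z (the intrinsics and any distortion apply to the point x, -y, -z); pixel columns grow to the right and rows downward; lengths in mm; the calibration is good to about 2 mm. A picture is of the moment at which its call begins. There is no depth.
- job_done(): hands the job in; it is judged then, once.
The state is a dict: "clock": time; "joint_positions": joint angles; "joint_velocities": joint speeds; "tau": joint torques, N m; "position": TCP position; "tool_rot": TCP orientation; "contact_force": force on the tool from outside, world axes, zero at the start; "wrist_torque": the same for the moment, N m; "width": finger opening in mm; "grasp_force": force on a finger pad.
Only numpy, scipy, OpenCV 4.12 (cv2) and the standard library are available. Lean on these libraries where they do the work, as an engineer would, in place of code of your own. Each camera call takes 0.05 s, during which the arm holds its last target. There are 200 camera calls.

## Working session

There is one attempt and no reset: what is moved stays moved. The work goes in short steps, Python scripts to look and compute and a shell command to move; the robot and the scene stay as the last step left them, time stands still between calls to the robot, and variables do not carry over. Pictures are saved under pics/ and viewed, at most 10 in all, crops included, and the job is handed in when it is done.

```bash
ls; mkdir -p pics
python3 - <<'E'
from bench import r, cam, job_done
import cv2
for n in("scene","side"):
    s=cam.snapshot(n); cv2.imwrite(f"pics/{n}0.png",s["image"][:,:,::-1]); print(n,s["fovy"],s["cx"],s["cy"],s["position"],s["rotation"],[k for k in s])
st=r.get_state();print(st)
E
```

```text
bench.py
nudge.py
pics
scene 42.96254910469905 321.91261061019014 232.84428419474253 [-271.88607032  604.10928505  859.61499553] [-0.42510501 -0.20056837  0.36772203  0.80239552] ['image', 'fovy', 'cx', 'cy', 'position', 'rotation']
side 45.46165508500636 313.4240880598439 234.8140936690681 [ 506.07251337 -793.35357128  845.87056255] [ 0.90782434  0.41928918  0.00426358 -0.00577708] ['image', 'fovy', 'cx', 'cy', 'position', 'rotation']
{'clock': 0.1, 'joint_positions': array([-1.32979862e+00,  4.86815336e-02,  9.77278426e-02,  1.62202781e+00,
       -1.15597615e-05,  1.44297780e+00]), 'joint_velocities': array([ 1.18627035e-04, -1.85556785e-03,  3.26383761e-03,  1.40129949e-04,
       -8.54638660e-05,  2.19446996e-03]), 'tau': array([ 2.22093062e-03, -3.39850295e+01,  3.20935750e+01,  1.58767862e-02,
       -1.28309939e-04, -1.74004001e-06]), 'position': array([ 189.1064133 , -489.14465016,  230.21835259]), 'tool_rot': array([-1.09051146e-03,  9.83044365e-01,  1.83364615e-01, -6.75667002e-05]), 'contact_force': array([-0.24604435,  0.43594661, -0.39175389]), 'wrist_torque': array([-0.01024358,  0.04069275, -0.04125222]), 'grasp_force': 0.0, 'width': 85.3896636704537}
```

View pics/scene0.png

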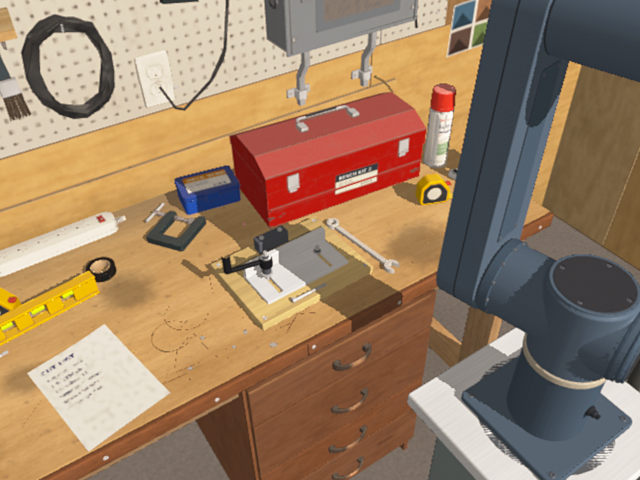

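View pics/side0.png

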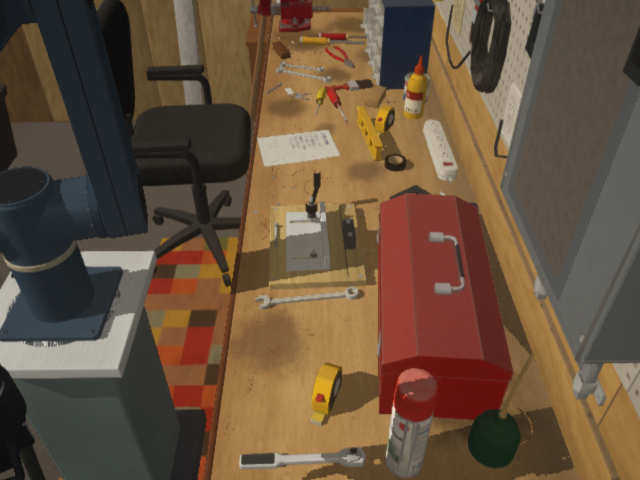

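The jig sits at about (290,265) in the scene view and (318,245) in the side view. I'll enlarge both.

Run:
```python
import cv2
a=cv2.imread("pics/scene0.png")[215:335,205:365];cv2.imwrite("pics/sc.png",cv2.resize(a,None,fx=5,fy=5,interpolation=cv2.INTER_CUBIC))
a=cv2.imread("pics/side0.png")[165:295,255:380];cv2.imwrite("pics/sd.png",cv2.resize(a,None,fx=4.6,fy=4.6,interpolation=cv2.INTER_CUBIC))
```

```text
(no output)
```

View pics/sc.png

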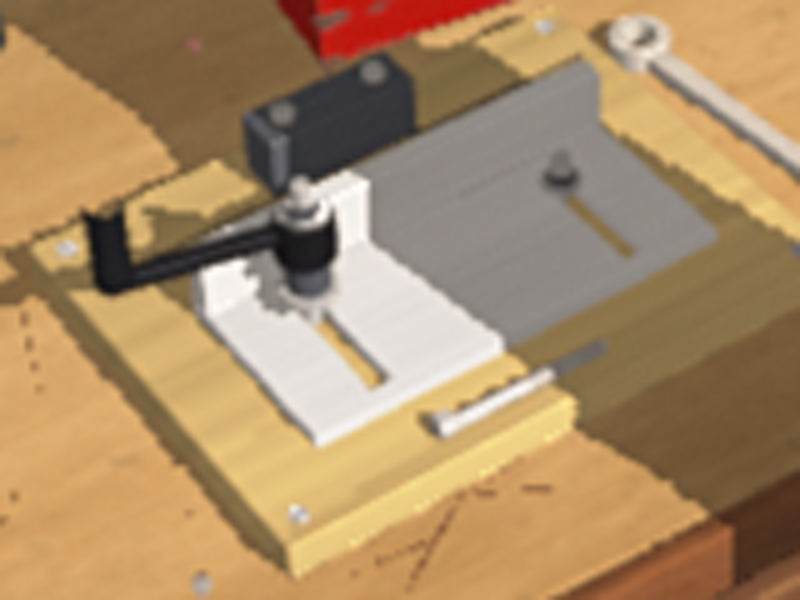

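View pics/sd.png

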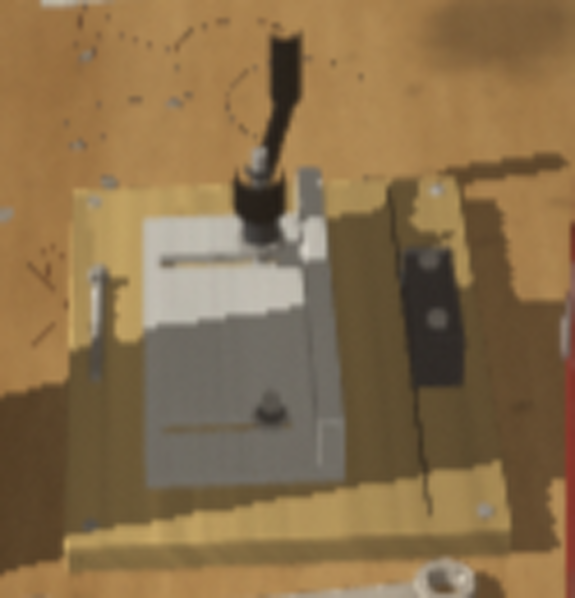

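The scene crop shows the board corner (288,541), fence corner (318,440), bolt end (302,182) and post top (103,212). The side crop shows the board corners, the fence rail's right top at about (343,418), the pencil line from (390,185) to (430,515), and the post top at (285,40). I'll fit the scene parameters to these points.

```bash
cat > fit.py <<'E'
from bench import r, cam, job_done
import numpy as np
from scipy.optimize import least_squares
S={n:cam.snapshot(n) for n in("scene","side")}
def proj(n,P):
    s=S[n];f=240/np.tan(np.radians(s["fovy"]/2));p=np.array(s["rotation"]).reshape(3,3).T@(P-np.array(s["position"]))
    return np.array([s["cx"]+f*p[0]/-p[2],s["cy"]+f*p[1]/p[2]])
sc=lambda u,v:np.array([u/5+205,v/5+215]); sd=lambda u,v:np.array([u/4.6+255,v/4.6+165])
# q = bx,by,yaw,s,sx,sy,lever,h(post top z), hub z
B=lambda x,y,z:lambda q:(x,y,z)
F=lambda x,y,z:lambda q:(x+q[3],y,18+z)
ob=[("scene",sc(288,541),B(-100,130,18)),("scene",sc(22,250),B(100,130,18)),
("scene",sc(318,440),F(-45,95,3)),("scene",sc(302,182),lambda q:(-5,60,q[8])),("scene",sc(560,155),B(-5,-60,34)),
("scene",sc(103,212),lambda q:(-5+75*np.cos(q[6]),60+75*np.sin(q[6]),q[7])),
("scene",sc(284,190),lambda q:(q[4],q[5]+35,18)),
("side",sd(75,190),B(-100,130,18)),("side",sd(68,545),B(-100,-130,18)),("side",sd(508,517),B(100,-130,0)),("side",sd(500,463),B(100,-130,18)),("side",sd(458,178),B(100,130,18)),
("side",sd(145,220),F(-45,95,6)),("side",sd(147,487),F(-45,-95,6)),("side",sd(343,418),F(45,-95,36)),("side",sd(322,172),F(45,95,36)),
("side",sd(260,152),lambda q:(-5,60,q[8])),("side",sd(268,395),B(-5,-60,34)),
("side",sd(285,40),lambda q:(-5+75*np.cos(q[6]),60+75*np.sin(q[6]),q[7])),
("side",sd(390,185),lambda q:(q[4],130,18)),("side",sd(430,515),lambda q:(q[4],-110,18)),("side",sd(403,250),lambda q:(q[4],q[5]+35,48))]
def W(q,f):
    x,y,z=f(q);c,s=np.cos(q[2]),np.sin(q[2]);return np.array([q[0]+c*x-s*y,q[1]+s*x+c*y,z])
res=lambda q:np.concatenate([proj(n,W(q,f))-p for n,p,f in ob])
q=least_squares(res,[450,0,0,-20,70,30,1.57,110,90],loss="soft_l1").x
print(np.round(q,3));print(np.round(res(q).reshape(-1,2),1).tolist())
print("gap fence->stop",q[4]-q[3]-45)
for nm,f in dict(push=F(33,0,21),fenceR=F(33,-30,21),post=lambda q:(-5+75*np.cos(q[6]),60+75*np.sin(q[6]),95),hub=B(-5,60,90),stop=lambda q:(q[4],q[5],33),guide=B(-5,-60,34)).items(): print(nm,np.round(W(q,f),1))
E
python3 fit.py
```

```text
Traceback (most recent call last):
  File "fit.py", line 24, in <module>
    q=least_squares(res,[450,0,0,-20,70,30,1.57,110,90],loss="soft_l1").x
      ~~~~~~~~~~~~~^^^^^^^^^^^^^^^^^^^^^^^^^^^^^^^^^^^^^^^^^^^^^^^^^^^^
  File "fit.py", line 23, in <lambda>
    res=lambda q:np.concatenate([proj(n,W(q,f))-p for n,p,f in ob])
                                 ~~~~^^^^^^^^^^
  File "fit.py", line 6, in proj
    s=S[n];f=240/np.tan(np.radians(s["fovy"]/2));p=np.array(s["rotation"]).reshape(3,3).T@(P-np.array(s["position"]))
                                                   ~~~~~~~~~~~~~~~~~~~~~~~~~~~~~~~^^^^^
ValueError: cannot reshape array of size 4 into shape (3,3)
```

Camera rotation is a quaternion.

```bash
sed -i 's/np.array(s\["rotation"\]).reshape(3,3).T/Rotation.from_quat(s["rotation"],scalar_first=True).as_matrix().T/; 2a from scipy.spatial.transform import Rotation' fit.py; python3 fit.py
```

```text
[ 5.06056e+02  1.63261e+02  3.60000e-02 -1.85020e+01  6.36010e+01
 -4.04800e+00 -4.92900e+00  1.00866e+02  8.72040e+01]
[[0.2, 0.3], [1.1, -2.3], [-0.2, -1.0], [-0.2, 0.1], [0.3, 1.2], [0.5, -0.2], [0.1, -0.3], [-0.7, -1.1], [-0.9, -0.5], [1.1, 8.0], [3.3, 13.5], [-0.0, -1.5], [-0.5, -1.1], [-0.4, -2.6], [0.4, 0.1], [-0.4, -2.4], [-0.2, -0.0], [0.7, 1.4], [0.0, 0.1], [-0.5, -2.5], [-0.2, -4.0], [0.4, -0.4]]
gap fence->stop 37.103001679694415
push [520.5 163.8  39. ]
fenceR [521.6 133.8  39. ]
post [512.3 296.8  95. ]
hub [498.9 223.   90. ]
stop [569.8 161.5  33. ]
guide [503.2 103.1  34. ]
```

```bash
sed -i 's/("side",sd(508,517),B(100,-130,0)),("side",sd(500,463),B(100,-130,18))/("side",sd(508,517),B(100,-130,18))/; s/("side",sd(430,515),lambda q:(q\[4\],-110,18))/("side",sd(430,515),lambda q:(q[4],-122,18))/' fit.py; python3 fit.py; python3 nudge.py '[{"finger_gap": 0}]' | head -20
```

```text
[ 5.06458e+02  1.63211e+02  3.70000e-02 -1.88860e+01  6.28440e+01
 -3.97000e+00  7.64200e+00  1.00862e+02  8.70580e+01]
[[0.2, 0.2], [1.0, -2.4], [-0.2, -1.0], [-0.2, -0.0], [0.2, 1.1], [0.5, -0.2], [0.2, -0.2], [-0.5, -1.1], [-0.7, -0.4], [1.8, 1.7], [0.1, -1.5], [-0.6, -1.1], [-0.3, -2.6], [0.5, 0.1], [-0.4, -2.4], [-0.0, 0.0], [0.9, 1.4], [0.0, 0.1], [-0.6, -2.5], [0.2, 0.1], [0.2, -0.4]]
gap fence->stop 36.73091210822713
push [520.6 163.7  39. ]
fenceR [521.7 133.8  39. ]
post [512.4 296.8  95. ]
hub [499.3 223.   90. ]
stop [569.4 161.6  33. ]
guide [503.7 103.1  34. ]
clock: 0.5
position: [189.2, -489.7, 231.3]
tool_rot: [-0.0, 0.983, 0.183, 0.0]
contact_force: [-0.6, -0.4, -0.6]
width: 73.3
grasp_force: 0.0
```

The rows are not in the units I measure in: shifts go in shares of 25 cm and turns go in shares of 4 rad. I convert before sending: -40 mm is -0.16, 20.3 mm is 0.0812, 0.112 rad is 0.028.

```bash
python3 nudge.py '[{"finger_gap": 0, "rotvec": [0, 0, 0.0275]}, {"finger_gap": 0, "rotvec": [0, 0, 0.0275]}, {"finger_gap": 0, "rotvec": [0, 0, 0.028]}, {"finger_gap": 0, "d": [0.0812, -0.16, 0]}, {"finger_gap": 0, "d": [0.0812, -0.16, 0]}, {"finger_gap": 0, "d": [0.0812, -0.16, 0]}, {"finger_gap": 0, "d": [0.0812, -0.16, 0]}, {"finger_gap": 0, "d": [0.0812, -0.16, 0]}, {"finger_gap": 0, "d": [0.0812, -0.16, 0]}, {"finger_gap": 0, "d": [0.0812, -0.16, 0]}, {"finger_gap": 0, "d": [0.0812, -0.16, 0]}, {"finger_gap": 0, "d": [0.0812, -0.16, 0]}, {"finger_gap": 0, "d": [0.0812, -0.16, 0]}, {"finger_gap": 0, "d": [0.0812, -0.16, 0]}, {"finger_gap": 0, "d": [0.0812, -0.16, 0]}, {"finger_gap": 0, "d": [0.0812, -0.16, 0]}, {"finger_gap": 0, "d": [0.0812, -0.16, 0]}, {"finger_gap": 0, "d": [0.0812, -0.16, 0]}, {"finger_gap": 0, "d": [0.0812, -0.16, 0]}]'
```

```text
clock: 2.4
position: [492.7, 124.6, 232.0]
tool_rot: [-0.017, 0.999, 0.048, -0.001]
contact_force: [0.3, -0.7, 0.3]
width: -0.2
grasp_force: 0.0
```

```bash
python3 nudge.py '[{"finger_gap": 0}, {"finger_gap": 0}]'
python3 - <<'E'
from bench import r, cam, job_done
import cv2
s=cam.snapshot("wrist");cv2.imwrite("pics/w0.png",s["image"][:,:,::-1]);print({k:s[k] for k in s if k!="image"})
E
```

```text
clock: 2.6
position: [492.1, 122.7, 231.7]
tool_rot: [-0.016, 0.999, 0.046, -0.002]
contact_force: [0.0, -1.1, -0.2]
width: 0.2
grasp_force: 0.0
{'fovy': 71.26922282591055, 'cx': 318.9952971441448, 'cy': 237.78547611151907, 'position': array([571.13478581, 126.57231343, 373.48079857]), 'rotation': array([ 0.73140788, -0.10397531,  0.11729487, -0.66368183])}
```

View pics/w0.png

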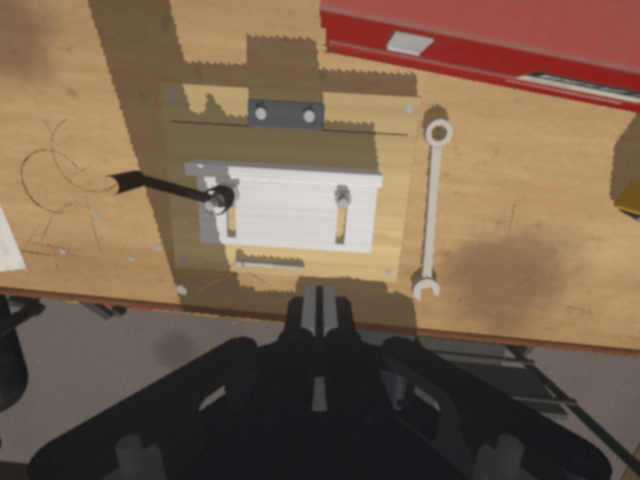

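The wrist view shows the board corners near (163,85), (422,97), (397,285) and (175,267), the pencil line from (172,121) to (408,134), the rail top's far edge from (187,162) to (383,176), the guide nut at (343,195) and the post top at about (112,185). I'll add these to the fit.

```bash
cat > fit2.py <<'E'
exec(open("fit.py").read().split("def W(q")[0])
S["wrist"]=cam.snapshot("wrist")
P=lambda u,v:np.array([u,v],float)
post=lambda q:(-5+75*np.cos(q[6]),60+75*np.sin(q[6]),q[7])
ob+=[("wrist",P(175,267),B(-100,130,18)),("wrist",P(163,85),B(100,130,18)),("wrist",P(422,97),B(100,-130,18)),("wrist",P(397,285),B(-100,-130,18)),
("wrist",P(187,162),F(45,95,36)),("wrist",P(383,176),F(45,-95,36)),("wrist",P(200,242),F(-45,95,6)),("wrist",P(373,252),F(-45,-95,6)),("wrist",P(343,195),B(-5,-60,34)),
("wrist",P(172,121),lambda q:(q[4],122,18)),("wrist",P(408,134),lambda q:(q[4],-122,18)),("wrist",P(113,183),post)]
exec("def W(q"+open("fit.py").read().split("def W(q")[1])
st=r.get_state();print(np.round(st["joint_positions"],3),np.round(st["position"],1))
R=Rotation.from_quat(st["tool_rot"],scalar_first=True)
x=np.array([np.cos(q[2]),np.sin(q[2]),0]);z=np.array([0,0,-1.]);T=Rotation.from_matrix(np.c_[x,np.cross(z,x),z])
print("rotvec tool",(R.inv()*T).as_rotvec()); print(R.as_matrix())
E
python3 fit2.py
```

```text
[ 5.05177e+02  1.64921e+02  3.40000e-02 -1.79240e+01  6.40330e+01
 -5.57100e+00 -4.94400e+00  1.03569e+02  8.73230e+01]
[[-0.5, 1.0], [0.6, -1.9], [-1.0, -0.5], [-0.7, 0.6], [-0.1, 1.8], [-0.4, -1.1], [0.2, -0.2], [-0.9, -1.6], [-1.4, -1.1], [1.0, 1.2], [-0.3, -1.9], [-0.6, -1.6], [-0.6, -3.2], [0.2, -0.5], [-0.4, -2.8], [-0.6, -0.5], [0.2, 0.9], [0.2, -1.2], [-0.6, -2.9], [-0.0, -0.4], [0.2, -0.4], [0.2, 1.3], [-3.3, -3.5], [2.0, -0.4], [0.6, -2.1], [-2.2, 0.3], [2.0, -1.5], [1.4, -0.1], [-1.6, 0.8], [1.3, 6.4], [-1.3, -0.5], [2.6, 0.6], [2.3, 0.5]]
gap fence->stop 36.957420836660305
push [520.2 165.4  39. ]
fenceR [521.3 135.5  39. ]
post [512.9 298.3  95. ]
hub [498.1 224.7  90. ]
stop [569.4 161.5  33. ]
guide [502.2 104.8  34. ]
[ 9.000e-02 -3.000e-03  4.900e-02  1.623e+00  3.300e-02  3.141e+00] [491.8 121.9 232.3]
rotvec tool [-0.03311846  0.0010563   0.05648085]
[[ 9.95888466e-01  9.05341114e-02 -3.12072788e-03]
 [ 9.05878012e-02 -9.95342320e-01  3.29775089e-02]
 [-1.20603068e-04 -3.31246206e-02 -9.99451222e-01]]
```

Joint 6 hit its limit, so I'll turn the other way, to yaw -1.54. That also suits straddling the lever later.

In the tool's units: -0.145 rad is -0.0363.

```bash
python3 nudge.py '[{"finger_gap": 0, "rotvec": [0, 0, -0.0363]}, {"finger_gap": 0, "rotvec": [0, 0, -0.0363]}, {"finger_gap": 0, "rotvec": [0, 0, -0.0363]}, {"finger_gap": 0, "rotvec": [0, 0, -0.0363]}, {"finger_gap": 0, "rotvec": [0, 0, -0.0363]}, {"finger_gap": 0, "rotvec": [0, 0, -0.0363]}, {"finger_gap": 0, "rotvec": [0, 0, -0.0363]}, {"finger_gap": 0, "rotvec": [0, 0, -0.0363]}, {"finger_gap": 0, "rotvec": [0, 0, -0.0363]}, {"finger_gap": 0, "rotvec": [0, 0, -0.0363]}, {"finger_gap": 0, "rotvec": [0, 0, -0.0363]}, {"finger_gap": 0, "rotvec": [0, 0, -0.0363]}, {"finger_gap": 0, "rotvec": [0, 0, -0.0363]}, {"finger_gap": 0, "rotvec": [0, 0, -0.0363]}, {"finger_gap": 0, "rotvec": [0, 0, -0.0363]}, {"finger_gap": 0, "rotvec": [0, 0, -0.0363]}]'
python3 nudge.py '[{"finger_gap": 0, "rotvec": [0, 0, -0.0363]}, {"finger_gap": 0, "rotvec": [0, 0, -0.0363]}, {"finger_gap": 0, "rotvec": [0, 0, -0.0363]}, {"finger_gap": 0, "rotvec": [0, 0, -0.0363]}, {"finger_gap": 0, "rotvec": [0, 0, -0.0363]}, {"finger_gap": 0, "rotvec": [0, 0, -0.0363]}, {"finger_gap": 0, "rotvec": [0, 0, -0.0363]}, {"finger_gap": 0, "rotvec": [0, 0, -0.0363]}, {"finger_gap": 0, "rotvec": [0, 0, -0.0363]}, {"finger_gap": 0, "rotvec": [0, 0, -0.0363]}, {"finger_gap": 0, "rotvec": [0, 0, -0.0363]}, {"finger_gap": 0, "rotvec": [0, 0, -0.0363]}, {"finger_gap": 0, "rotvec": [0, 0, -0.0363]}, {"finger_gap": 0, "rotvec": [0, 0, -0.0363]}, {"finger_gap": 0, "rotvec": [0, 0, -0.0363]}, {"finger_gap": 0}]'
cat > go.py <<'E'
# usage: go.py x y z yaw : remaining move in tool axes
import sys,numpy as np
from bench import r, cam, job_done
from scipy.spatial.transform import Rotation
st=r.get_state();x,y,z,w=map(float,sys.argv[1:])
R=Rotation.from_quat(st["tool_rot"],scalar_first=True)
T=Rotation.from_euler("z",w)*Rotation.from_euler("x",np.pi)
print("d",np.round(R.inv().apply(np.array([x,y,z])-st["position"]),1),"rv",np.round((R.inv()*T).as_rotvec(),3),"pos",np.round(st["position"],1),"F",np.round(st["contact_force"],1),"j",np.round(st["joint_positions"],2))
E
python3 go.py 478 164 231 -1.537
```

```text
clock: 4.4
position: [491.9, 121.9, 232.4]
tool_rot: [-0.007, 0.355, 0.935, 0.015]
contact_force: [0.9, -0.4, -0.6]
width: -0.1
grasp_force: 0.0
clock: 6.0
position: [491.9, 122.0, 232.4]
tool_rot: [0.01, -0.661, 0.75, 0.013]
contact_force: [0.8, -0.0, 0.8]
width: 0.0
grasp_force: 0.0
d [-39.9  19.1   2.8] rv [ 0.004  0.033 -0.161] pos [491.9 122.  232.4] F [ 0.8 -0.   0.8] j [ 0.09 -0.    0.05  1.62  0.03 -1.35]
```

In the tool's units: 48 mm is 0.192, -42.4 mm is -0.1696, 0.033 rad is 0.0083.

```bash
python3 nudge.py '[{"finger_gap": 0, "rotvec": [0.001, 0.0083, -0.035]}, {"finger_gap": 0, "rotvec": [0, 0, -0.0053]}, {"finger_gap": 0, "d": [-0.1696, 0.0504, 0]}, {"finger_gap": 0, "d": [0, 0, 0.192]}, {"finger_gap": 0, "d": [0, 0, 0.192]}, {"finger_gap": 0, "d": [0, 0, 0.192]}, {"finger_gap": 0, "d": [0, 0, 0.12]}, {"finger_gap": 0}, {"finger_gap": 0}]';python3 go.py 478 164 35 -1.537
```

```text
clock: 6.9
position: [477.7, 164.3, 58.4]
tool_rot: [0.001, 0.719, -0.695, -0.001]
contact_force: [-0.3, 0.3, 0.7]
width: -0.0
grasp_force: 0.0
d [ 0.3 -0.3 23.4] rv [ 0.002  0.    -0.001] pos [477.7 164.3  58.4] F [-0.3  0.3  0.7] j [ 0.2   0.03 -0.26  1.28  0.   -1.41]
```

In the tool's units: 15 mm is 0.06, 8 mm is 0.032.

```bash
python3 nudge.py '[{"finger_gap": 0, "d": [0, 0, 0.06]}, {"finger_gap": 0, "d": [0, 0, 0.032]}, {"finger_gap": 0}, {"finger_gap": 0, "d": [0, -0.02, 0]}, {"finger_gap": 0, "d": [0, -0.02, 0]}, {"finger_gap": 0, "d": [0, -0.016, 0]}, {"finger_gap": 0, "d": [0, -0.012, 0]}, {"finger_gap": 0, "d": [0, -0.012, 0]}, {"finger_gap": 0, "d": [0, -0.012, 0]}]';python3 nudge.py '[{"finger_gap": 0, "d": [0, -0.012, 0]}, {"finger_gap": 0, "d": [0, -0.012, 0]}]';python3 nudge.py '[{"finger_gap": 0, "d": [0, -0.012, 0]}, {"finger_gap": 0, "d": [0, -0.012, 0]}]'
```

```text
clock: 7.8
position: [501.1, 165.3, 35.0]
tool_rot: [0.0, 0.72, -0.694, -0.001]
contact_force: [-0.5, 1.3, 0.5]
width: 0.2
grasp_force: 0.0
clock: 8.0
position: [506.8, 165.5, 34.8]
tool_rot: [0.001, 0.72, -0.694, -0.001]
contact_force: [-2.5, 0.0, 1.0]
width: 0.1
grasp_force: 0.7
clock: 8.2
position: [512.6, 165.7, 34.8]
tool_rot: [0.001, 0.72, -0.694, -0.001]
contact_force: [-0.5, 0.7, 0.7]
width: 0.1
grasp_force: 0.7
```

In the tool's units: -3 mm is -0.012.

```bash
python3 nudge.py '[{"finger_gap": 0, "d": [0, -0.012, 0]}, {"finger_gap": 0, "d": [0, -0.012, 0]}, {"finger_gap": 0, "d": [0, -0.012, 0]}, {"finger_gap": 0, "d": [0, -0.012, 0]}]';python3 nudge.py '[{"finger_gap": 0, "d": [0, -0.008, 0]}, {"finger_gap": 0, "d": [0, -0.008, 0]}, {"finger_gap": 0, "d": [0, -0.008, 0]}]'; python3 nudge.py '[{"finger_gap": 0, "d": [0, -0.008, 0]}, {"finger_gap": 0, "d": [0, -0.004, 0]}]';python3 nudge.py '[{"finger_gap": 0, "d": [0, -0.004, 0]}, {"finger_gap": 0, "d": [0, -0.004, 0]}]';python3 nudge.py '[{"finger_gap": 0, "d": [0, -0.004, 0]}, {"finger_gap": 0, "d": [0, -0.004, 0]}]'
```

```text
clock: 8.6
position: [525.0, 166.2, 34.8]
tool_rot: [0.001, 0.72, -0.694, -0.001]
contact_force: [-1.7, -0.4, 0.3]
width: -0.2
grasp_force: 0.6
clock: 8.9
position: [530.9, 166.4, 34.8]
tool_rot: [0.001, 0.72, -0.694, -0.001]
contact_force: [-0.8, 0.8, -0.8]
width: -0.1
grasp_force: 0.5
clock: 9.1
position: [534.0, 166.5, 34.9]
tool_rot: [0.0, 0.72, -0.694, -0.0]
contact_force: [-1.6, 0.1, -1.2]
width: 0.5
grasp_force: 0.5
clock: 9.3
position: [535.8, 166.5, 34.9]
tool_rot: [0.001, 0.72, -0.694, -0.001]
contact_force: [-1.3, 0.0, -0.2]
width: -0.1
grasp_force: 0.5
clock: 9.5
position: [537.9, 166.6, 34.9]
tool_rot: [0.001, 0.72, -0.694, -0.001]
contact_force: [-0.8, -0.3, -0.9]
width: 0.0
grasp_force: 0.5
```

In the tool's units: -1 mm is -0.004.

```bash
python3 nudge.py '[{"finger_gap": 0, "d": [0, -0.004, 0]}]'|grep -E "pos|con"; python3 nudge.py '[{"finger_gap": 0, "d": [0, -0.004, 0]}]'|grep -E "pos|con";python3 nudge.py '[{"finger_gap": 0, "d": [0, -0.0028, 0]}]'|grep -E "pos|con"
```

```text
position: [538.9, 166.7, 34.9]
contact_force: [-1.8, -0.2, -0.5]
position: [539.9, 166.7, 34.9]
contact_force: [-1.1, -0.3, -0.7]
position: [540.7, 166.8, 34.9]
contact_force: [-2.4, 0.1, -0.9]
```

In the tool's units: -0.7 mm is -0.0028.

```bash
python3 nudge.py '[{"finger_gap": 0, "d": [0, -0.0028, 0]}]'|grep -E "pos|con"; python3 nudge.py '[{"finger_gap": 0, "d": [0, -0.0028, 0]}]'|grep -E "pos|con"
```

```text
position: [541.3, 166.7, 34.9]
contact_force: [-1.0, -0.7, -1.1]
position: [542.0, 166.8, 34.9]
contact_force: [-0.5, -1.2, -0.2]
```

In the tool's units: -0.7 mm is -0.0028.

```bash
python3 nudge.py '[{"finger_gap": 0, "d": [0, -0.0028, 0]}]'|grep -E "pos|con"; python3 nudge.py '[{"finger_gap": 0, "d": [0, -0.0028, 0]}]'|grep -E "pos|con"
```

```text
position: [542.4, 166.8, 34.9]
contact_force: [-3.7, 0.3, 1.1]
position: [542.3, 166.8, 34.9]
contact_force: [-4.9, -1.2, 2.8]
```

In the tool's units: -0.7 mm is -0.0028.

```bash
python3 nudge.py '[{"finger_gap": 0, "d": [0, -0.0028, 0]}]'|grep -E "pos|con"; python3 nudge.py '[{"finger_gap": 0, "d": [0, -0.0028, 0]}]'|grep -E "pos|con"
```

```text
position: [542.4, 166.8, 34.9]
contact_force: [-7.0, -0.2, 3.4]
position: [542.4, 166.8, 34.9]
contact_force: [-7.6, -1.1, 4.6]
```

Contact at 542.4 with 7.6 N, well below the limit. Backing off, then rising toward the post.

In the tool's units: -45 mm is -0.18, -20 mm is -0.08, 0.12 rad is 0.03.

```bash
python3 nudge.py '[{"finger_gap": 0, "d": [0, 0.016, 0]}, {"finger_gap": 0, "d": [0, 0.024, 0]}, {"finger_gap": 0, "d": [0, 0, -0.18]}, {"finger_gap": 0, "d": [0, 0, -0.18]}, {"finger_gap": 0, "d": [0, 0, -0.08], "rotvec": [0, 0, 0.0275]}, {"finger_gap": 36, "rotvec": [0, 0, 0.03]}, {"finger_gap": 36}]';python3 go.py 512.9 298.3 145 -1.768
python3 - <<'E'
from bench import r, cam, job_done
import cv2
s=cam.snapshot("side");a=s["image"][165:295,255:380,::-1];cv2.imwrite("pics/sd1.png",cv2.resize(a,None,fx=4.6,fy=4.6,interpolation=cv2.INTER_CUBIC))
E
```

```text
clock: 11.1
position: [536.3, 166.7, 146.7]
tool_rot: [0.001, -0.635, 0.772, -0.001]
contact_force: [0.2, -0.6, -1.5]
width: 28.0
grasp_force: 0.0
d [-124.6   48.4    1.8] rv [-0.003  0.001  0.003] pos [536.3 166.7 146.7] F [ 0.2 -0.6 -1.5] j [ 0.18  0.14  0.03  1.46  0.   -1.19]
```

View pics/sd1.png

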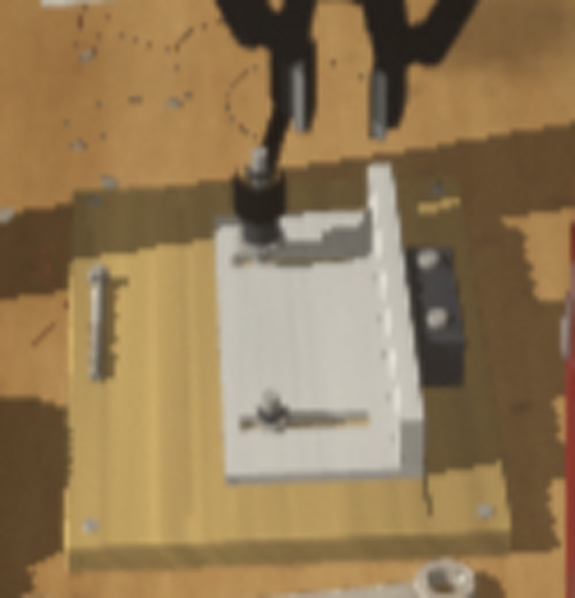

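The fence rail now meets the stop, with the pencil line hidden along it, and the lever is unchanged. Next I'll move above the post and check with the wrist camera.

In the tool's units: -41.5 mm is -0.166, 16.1 mm is 0.0644.

```bash
python3 nudge.py '[{"finger_gap": 36, "d": [-0.166, 0.0644, 0]}, {"finger_gap": 36, "d": [-0.166, 0.0644, 0]}, {"finger_gap": 36, "d": [-0.166, 0.0644, 0]}, {"finger_gap": 36}, {"finger_gap": 36}]';python3 go.py 512.9 298.3 86 -1.768
python3 - <<'E'
from bench import r, cam, job_done
import cv2
s=cam.snapshot("wrist");cv2.imwrite("pics/w1.png",s["image"][:,:,::-1]);print({k:s[k] for k in s if k!="image"})
E
```

```text
clock: 11.65
position: [510.6, 298.6, 143.6]
tool_rot: [-0.002, -0.637, 0.771, 0.0]
contact_force: [0.6, -0.0, 0.0]
width: 36.0
grasp_force: 0.0
d [-0.3 -2.4 57.6] rv [ 0.003 -0.002  0.007] pos [510.6 298.6 143.6] F [ 0.6 -0.   0. ] j [ 0.42  0.22  0.12  1.47 -0.   -0.96]
{'fovy': 71.26922282591055, 'cx': 318.9952971441448, 'cy': 237.78547611151907, 'position': array([496.442961  , 222.9591554 , 285.76306944]), 'rotation': array([ 0.0944822 , -0.01332363, -0.1538421 ,  0.98347761])}
```

View pics/w1.png

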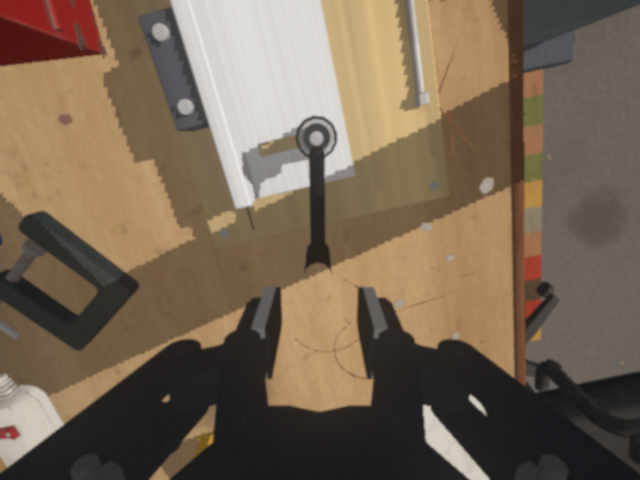

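The wrist view shows the hub at (316,138) and the post top at (318,267), with the lever lined up between the fingers at columns 268 and 372. I'll convert these to positions.

Run:
```python
from bench import r, cam, job_done
import numpy as np
from scipy.spatial.transform import Rotation
s=cam.snapshot("wrist");f=240/np.tan(np.radians(s["fovy"]/2));R=Rotation.from_quat(s["rotation"],scalar_first=True)
for u,v,z in((318,268,110),(316,138,90),(316,138,84)):
    d=R.apply([(u-s["cx"])/f,-(v-s["cy"])/f,-1]);print(np.round(s["position"]+d*(z-s["position"][2])/d[2],1))
```

```text
[511.1 295.1 110. ]
[498.6 225.8  90. ]
[498.6 225.9  84. ]
```

```bash
cat > f.py <<'E'
import numpy as np
from bench import r, cam, job_done
s=r.get_state();p=s["position"];F=s["contact_force"];c=np.array([498.4,225.3]);d=p[:2]-c
print("t%.1f ang %.3f rad %.1f z %.1f Ftan %.1f Frad %.1f Fz %.1f Mz %.2f"%(s["clock"],np.arctan2(d[1],d[0]),np.hypot(*d),p[2],(d[0]*F[1]-d[1]*F[0])/np.hypot(*d),d@F[:2]/np.hypot(*d),F[2],s["wrist_torque"][2]))
E
python3 nudge.py '[{"finger_gap": 36, "d": [0, 0, 0.1]}, {"finger_gap": 36, "d": [0, 0, 0.08]}, {"finger_gap": 36, "d": [0, 0, 0.0504]}, {"finger_gap": 36}]';python3 f.py
python3 nudge.py '[{"finger_gap": 36, "d": [0, -0.009, 0], "rotvec": [0, 0, 0.0075]}, {"finger_gap": 36, "d": [0.0001, -0.009, 0], "rotvec": [0, 0, 0.0075]}, {"finger_gap": 36, "d": [0.0001, -0.009, 0], "rotvec": [0, 0, 0.0075]}]' >/dev/null;python3 f.py
python3 nudge.py '[{"finger_gap": 36, "d": [0.0001, -0.009, 0], "rotvec": [0, 0, 0.0075]}, {"finger_gap": 36, "d": [0.0001, -0.009, 0], "rotvec": [0, 0, 0.0075]}]' >/dev/null;python3 f.py
python3 nudge.py '[{"finger_gap": 36, "d": [0.0001, -0.009, 0], "rotvec": [0, 0, 0.0075]}, {"finger_gap": 36, "d": [0.0001, -0.009, 0], "rotvec": [0, 0, 0.0075]}]' >/dev/null;python3 f.py
```

```text
clock: 12.15
position: [510.0, 296.0, 84.6]
tool_rot: [-0.003, -0.635, 0.773, 0.001]
contact_force: [0.9, -0.8, -0.8]
width: 35.9
grasp_force: 0.0
t12.2 ang 1.408 rad 71.7 z 84.6 Ftan -1.0 Frad -0.7 Fz -0.8 Mz 0.01
t12.4 ang 1.285 rad 74.4 z 88.9 Ftan 0.8 Frad -0.2 Fz 0.1 Mz -0.01
t12.7 ang 1.257 rad 73.9 z 88.1 Ftan 7.2 Frad -1.4 Fz 4.4 Mz 0.03
t12.8 ang 1.213 rad 73.7 z 88.0 Ftan 6.2 Frad -1.8 Fz 5.2 Mz 0.04
```

In the tool's units: -2.25 mm is -0.009, 0.034 mm is 0.0001, 0.03 rad is 0.0075.

```bash
for i in 1; do
python3 nudge.py '[{"finger_gap": 36, "d": [0.0001, -0.009, 0], "rotvec": [0, 0, 0.0075]}, {"finger_gap": 36, "d": [0.0001, -0.009, 0], "rotvec": [0, 0, 0.0075]}]' >/dev/null;python3 f.py
python3 nudge.py '[{"finger_gap": 36, "d": [0.0001, -0.009, 0], "rotvec": [0, 0, 0.0075]}, {"finger_gap": 36, "d": [0.0001, -0.009, 0], "rotvec": [0, 0, 0.0075]}]' >/dev/null;python3 f.py
python3 nudge.py '[{"finger_gap": 36, "d": [0.0001, -0.009, 0], "rotvec": [0, 0, 0.0075]}, {"finger_gap": 36, "d": [0.0001, -0.009, 0], "rotvec": [0, 0, 0.0075]}]' >/dev/null;python3 f.py; done
```

```text
t13.1 ang 1.153 rad 73.6 z 88.0 Ftan 5.7 Frad -0.5 Fz 5.3 Mz 0.02
t13.2 ang 1.093 rad 73.6 z 88.0 Ftan 7.0 Frad -1.5 Fz 5.8 Mz -0.00
t13.4 ang 1.032 rad 73.6 z 88.0 Ftan 7.2 Frad -2.2 Fz 5.3 Mz 0.01
```

In the tool's units: -2.25 mm is -0.009, 0.034 mm is 0.0001, 0.03 rad is 0.0075.

```bash
python3 nudge.py '[{"finger_gap": 36, "d": [0.0001, -0.009, 0], "rotvec": [0, 0, 0.0075]}, {"finger_gap": 36, "d": [0.0001, -0.009, 0], "rotvec": [0, 0, 0.0075]}]' >/dev/null;python3 f.py
python3 nudge.py '[{"finger_gap": 36, "d": [0.0001, -0.009, 0], "rotvec": [0, 0, 0.0075]}]' >/dev/null;python3 f.py
python3 nudge.py '[{"finger_gap": 36, "d": [0.0001, -0.009, 0], "rotvec": [0, 0, 0.0075]}]' >/dev/null;python3 f.py
```

```text
t13.7 ang 0.972 rad 73.6 z 88.0 Ftan 6.2 Frad -0.7 Fz 5.1 Mz 0.03
t13.8 ang 0.942 rad 73.6 z 88.0 Ftan 6.6 Frad -1.6 Fz 4.1 Mz 0.04
t13.8 ang 0.912 rad 73.6 z 88.0 Ftan 6.4 Frad -0.9 Fz 3.7 Mz 0.04
```

In the tool's units: -2.25 mm is -0.009, 0.034 mm is 0.0001, 0.03 rad is 0.0075.

```bash
python3 nudge.py '[{"finger_gap": 36, "d": [0.0001, -0.009, 0], "rotvec": [0, 0, 0.0075]}]' >/dev/null;python3 f.py
python3 nudge.py '[{"finger_gap": 36, "d": [0.0001, -0.009, 0], "rotvec": [0, 0, 0.0075]}]' >/dev/null;python3 f.py
python3 nudge.py '[{"finger_gap": 36, "d": [0.0001, -0.009, 0], "rotvec": [0, 0, 0.0075]}]' >/dev/null;python3 f.py
python3 nudge.py '[{"finger_gap": 36, "d": [0.0001, -0.009, 0], "rotvec": [0, 0, 0.0075]}]' >/dev/null;python3 f.py
```

```text
t13.9 ang 0.882 rad 73.6 z 88.0 Ftan 6.3 Frad -0.4 Fz 4.1 Mz -0.04
t14.1 ang 0.851 rad 73.6 z 88.1 Ftan 6.7 Frad -0.7 Fz 3.8 Mz 0.01
t14.2 ang 0.821 rad 73.6 z 88.0 Ftan 6.8 Frad -1.7 Fz 3.5 Mz 0.09
t14.2 ang 0.791 rad 73.6 z 88.0 Ftan 7.3 Frad -1.0 Fz 4.7 Mz 0.05
```

Loose force is about 6.5 N, so the target is about 10.5 N. I'll continue.

In the tool's units: -2.25 mm is -0.009, 0.034 mm is 0.0001, 0.03 rad is 0.0075.

```bash
python3 nudge.py '[{"finger_gap": 36, "d": [0.0001, -0.009, 0], "rotvec": [0, 0, 0.0075]}]' >/dev/null;python3 f.py
python3 nudge.py '[{"finger_gap": 36, "d": [0.0001, -0.009, 0], "rotvec": [0, 0, 0.0075]}]' >/dev/null;python3 f.py
python3 nudge.py '[{"finger_gap": 36, "d": [0.0001, -0.009, 0], "rotvec": [0, 0, 0.0075]}]' >/dev/null;python3 f.py
python3 nudge.py '[{"finger_gap": 36, "d": [0.0001, -0.009, 0], "rotvec": [0, 0, 0.0075]}]' >/dev/null;python3 f.py
```

```text
t14.3 ang 0.760 rad 73.6 z 88.0 Ftan 6.5 Frad -0.8 Fz 3.9 Mz 0.03
t14.4 ang 0.730 rad 73.6 z 88.0 Ftan 6.8 Frad -1.8 Fz 2.5 Mz 0.04
t14.6 ang 0.700 rad 73.6 z 88.1 Ftan 6.7 Frad -0.3 Fz 3.7 Mz 0.03
t14.7 ang 0.669 rad 73.6 z 88.0 Ftan 6.6 Frad -0.9 Fz 3.7 Mz 0.02
```

In the tool's units: -2.25 mm is -0.009, 0.034 mm is 0.0001, 0.03 rad is 0.0075.

```bash
python3 nudge.py '[{"finger_gap": 36, "d": [0.0001, -0.009, 0], "rotvec": [0, 0, 0.0075]}]' >/dev/null;python3 f.py
python3 nudge.py '[{"finger_gap": 36, "d": [0.0001, -0.009, 0], "rotvec": [0, 0, 0.0075]}]' >/dev/null;python3 f.py
python3 nudge.py '[{"finger_gap": 36, "d": [0.0001, -0.009, 0], "rotvec": [0, 0, 0.0075]}]' >/dev/null;python3 f.py
```

```text
t14.8 ang 0.639 rad 73.6 z 88.1 Ftan 6.1 Frad -1.3 Fz 3.6 Mz -0.00
t14.8 ang 0.609 rad 73.6 z 88.0 Ftan 7.0 Frad 0.1 Fz 3.9 Mz 0.03
t14.9 ang 0.578 rad 73.6 z 88.0 Ftan 6.1 Frad -1.3 Fz 3.4 Mz 0.02
```

In the tool's units: -2.25 mm is -0.009, 0.034 mm is 0.0001, 0.03 rad is 0.0075.

```bash
python3 nudge.py '[{"finger_gap": 36, "d": [0.0001, -0.009, 0], "rotvec": [0, 0, 0.0075]}]' >/dev/null;python3 f.py
python3 nudge.py '[{"finger_gap": 36, "d": [0.0001, -0.009, 0], "rotvec": [0, 0, 0.0075]}]' >/dev/null;python3 f.py
python3 nudge.py '[{"finger_gap": 36, "d": [0.0001, -0.009, 0], "rotvec": [0, 0, 0.0075]}]' >/dev/null;python3 f.py
python3 nudge.py '[{"finger_gap": 36, "d": [0.0001, -0.009, 0], "rotvec": [0, 0, 0.0075]}]' >/dev/null;python3 f.py
```

```text
t15.1 ang 0.548 rad 73.6 z 88.1 Ftan 6.8 Frad -0.9 Fz 3.9 Mz 0.05
t15.2 ang 0.517 rad 73.6 z 88.1 Ftan 6.8 Frad -0.1 Fz 3.2 Mz -0.01
t15.2 ang 0.487 rad 73.6 z 88.1 Ftan 6.5 Frad -0.6 Fz 2.6 Mz 0.09
t15.3 ang 0.456 rad 73.6 z 88.0 Ftan 7.3 Frad -2.0 Fz 2.7 Mz 0.01
```

In the tool's units: -2.25 mm is -0.009, 0.034 mm is 0.0001, 0.03 rad is 0.0075.

```bash
python3 nudge.py '[{"finger_gap": 36, "d": [0.0001, -0.009, 0], "rotvec": [0, 0, 0.0075]}]' >/dev/null;python3 f.py
python3 nudge.py '[{"finger_gap": 36, "d": [0.0001, -0.009, 0], "rotvec": [0, 0, 0.0075]}]' >/dev/null;python3 f.py
python3 nudge.py '[{"finger_gap": 36, "d": [0.0001, -0.009, 0], "rotvec": [0, 0, 0.0075]}]' >/dev/null;python3 f.py
```

```text
t15.4 ang 0.426 rad 73.6 z 88.1 Ftan 6.1 Frad -0.6 Fz 2.8 Mz 0.09
t15.6 ang 0.396 rad 73.6 z 88.1 Ftan 6.5 Frad -0.2 Fz 1.9 Mz 0.06
t15.7 ang 0.365 rad 73.6 z 88.1 Ftan 6.9 Frad -1.6 Fz 2.6 Mz 0.04
```

In the tool's units: -2.25 mm is -0.009, 0.034 mm is 0.0001, 0.03 rad is 0.0075.

```bash
python3 nudge.py '[{"finger_gap": 36, "d": [0.0001, -0.009, 0], "rotvec": [0, 0, 0.0075]}]' >/dev/null;python3 f.py
python3 nudge.py '[{"finger_gap": 36, "d": [0.0001, -0.009, 0], "rotvec": [0, 0, 0.0075]}]' >/dev/null;python3 f.py
python3 nudge.py '[{"finger_gap": 36, "d": [0.0001, -0.009, 0], "rotvec": [0, 0, 0.0075]}]' >/dev/null;python3 f.py
python3 nudge.py '[{"finger_gap": 36, "d": [0.0001, -0.009, 0], "rotvec": [0, 0, 0.0075]}]' >/dev/null;python3 f.py
```

```text
t15.8 ang 0.335 rad 73.6 z 88.1 Ftan 6.7 Frad -1.1 Fz 2.1 Mz 0.02
t15.8 ang 0.304 rad 73.7 z 88.1 Ftan 7.9 Frad -1.0 Fz 1.4 Mz 0.04
t15.9 ang 0.274 rad 73.6 z 88.1 Ftan 6.0 Frad -0.4 Fz 2.2 Mz 0.01
t16.1 ang 0.244 rad 73.6 z 88.1 Ftan 6.5 Frad -0.6 Fz 1.3 Mz 0.02
```

In the tool's units: -2.25 mm is -0.009, 0.034 mm is 0.0001, 0.03 rad is 0.0075.

```bash
python3 nudge.py '[{"finger_gap": 36, "d": [0.0001, -0.009, 0], "rotvec": [0, 0, 0.0075]}]' >/dev/null;python3 f.py
python3 nudge.py '[{"finger_gap": 36, "d": [0.0001, -0.009, 0], "rotvec": [0, 0, 0.0075]}]' >/dev/null;python3 f.py
python3 nudge.py '[{"finger_gap": 36, "d": [0.0001, -0.009, 0], "rotvec": [0, 0, 0.0075]}]' >/dev/null;python3 f.py
```

```text
t16.1 ang 0.216 rad 73.6 z 88.1 Ftan 6.5 Frad -0.9 Fz 2.2 Mz 0.05
t16.2 ang 0.189 rad 73.5 z 88.1 Ftan 7.5 Frad -0.8 Fz 1.7 Mz 0.06
t16.4 ang 0.162 rad 73.5 z 88.1 Ftan 8.4 Frad -1.3 Fz 3.2 Mz 0.03
```

The force is starting to rise, with pad contact near 0.23 rad.

In the tool's units: -2.25 mm is -0.009, 0.034 mm is 0.0001, 0.03 rad is 0.0075.

```bash
python3 nudge.py '[{"finger_gap": 36, "d": [0.0001, -0.009, 0], "rotvec": [0, 0, 0.0075]}]' >/dev/null;python3 f.py
python3 nudge.py '[{"finger_gap": 36, "d": [0.0001, -0.009, 0], "rotvec": [0, 0, 0.0075]}]' >/dev/null;python3 f.py
python3 nudge.py '[{"finger_gap": 36, "d": [0.0001, -0.009, 0], "rotvec": [0, 0, 0.0075]}]' >/dev/null;python3 f.py
```

```text
t16.4 ang 0.134 rad 73.4 z 88.1 Ftan 8.8 Frad -1.3 Fz 1.9 Mz 0.02
t16.6 ang 0.107 rad 73.4 z 88.1 Ftan 8.6 Frad -0.8 Fz 1.8 Mz 0.01
t16.6 ang 0.080 rad 73.3 z 88.1 Ftan 10.0 Frad -2.2 Fz 1.2 Mz 0.04
```

In the tool's units: -2.25 mm is -0.009, 0.034 mm is 0.0001, 0.03 rad is 0.0075.

```bash
python3 nudge.py '[{"finger_gap": 36, "d": [0.0001, -0.009, 0], "rotvec": [0, 0, 0.0075]}]' >/dev/null;python3 f.py
python3 nudge.py '[{"finger_gap": 36, "d": [0.0001, -0.004, 0], "rotvec": [0, 0, 0.0033]}]' >/dev/null;python3 f.py
```

```text
t16.8 ang 0.052 rad 73.3 z 88.1 Ftan 9.1 Frad -1.0 Fz 1.6 Mz 0.03
t16.9 ang 0.040 rad 73.3 z 88.1 Ftan 10.3 Frad -1.4 Fz 0.8 Mz 0.06
```

In the tool's units: -1.5 mm is -0.006, 0.02 mm is 0.0001, 0.02 rad is 0.005.

```bash
python3 nudge.py '[{"finger_gap": 36, "d": [0.0001, -0.006, 0], "rotvec": [0, 0, 0.005]}, {"finger_gap": 36}]' >/dev/null;python3 f.py
python3 nudge.py '[{"finger_gap": 36, "d": [0, 0.012, 0]}, {"finger_gap": 36, "d": [0, 0.014, 0]}, {"finger_gap": 36, "d": [0, 0.012, 0]}, {"finger_gap": 36}]' >/dev/null;python3 f.py
python3 nudge.py '[{"finger_gap": 36, "d": [0, 0, -0.08]}, {"finger_gap": 36, "d": [0, 0, -0.16]}, {"finger_gap": 36, "d": [0, 0, -0.16]}, {"finger_gap": 36, "d": [0, 0, -0.16]}, {"finger_gap": 36, "d": [-0.18, 0, 0]}, {"finger_gap": 36, "d": [-0.18, 0, 0]}, {"finger_gap": 36, "d": [-0.18, 0, 0]}, {"finger_gap": 36}]';python3 f.py
python3 - <<'E'
from bench import r, cam, job_done
import cv2,numpy as np
i=[cv2.resize(np.ascontiguousarray(cam.snapshot(n)["image"][a:b,c:d,::-1]),(400,400),interpolation=cv2.INTER_CUBIC) for n,a,b,c,d in(("side",165,295,250,380),("scene",205,345,215,355))]
cv2.imwrite("pics/end.png",np.hstack(i))
E
```

```text
t17.1 ang 0.021 rad 73.3 z 88.1 Ftan 9.4 Frad -1.9 Fz 1.4 Mz 0.03
t17.4 ang 0.078 rad 74.3 z 87.1 Ftan 0.0 Frad 0.1 Fz 0.2 Mz -0.01
clock: 18.25
position: [708.9, 224.5, 216.6]
tool_rot: [-0.004, 0.02, 1.0, -0.002]
contact_force: [-0.0, -0.2, -2.8]
width: 36.2
grasp_force: 0.0
t18.2 ang -0.004 rad 210.5 z 216.6 Ftan -0.2 Frad -0.0 Fz -2.8 Mz -0.01
```

View pics/end.png

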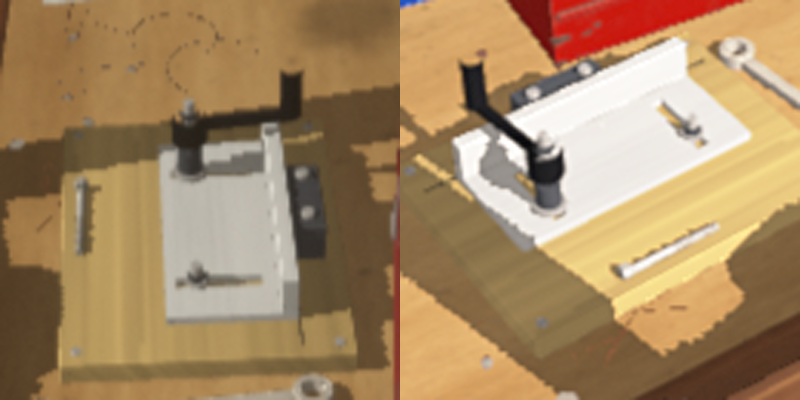

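The fence rail is against the stop, the lever points toward +x, and the bolt and wrench are undisturbed. I'll do one last check that the tool is free, then hand in.

In the tool's units: 25 mm is 0.1.

```bash
python3 nudge.py '[{"finger_gap": 36, "d": [0.1, 0, 0]}, {"finger_gap": 36, "d": [0.1, 0, 0]}, {"finger_gap": 36}, {"finger_gap": 36}, {"finger_gap": 36}]';python3 -c "
from bench import r, cam, job_done
s=r.get_state();print(s['contact_force'],s['position'])
import numpy as np
if np.linalg.norm(s['contact_force'])<3: print(job_done())"
```

```text
clock: 18.85
position: [653.6, 228.4, 230.1]
tool_rot: [0.001, 0.018, 1.0, 0.0]
contact_force: [-0.2, -0.6, 0.3]
width: 36.0
grasp_force: 0.0
[-0.24039647 -0.64121113  0.3229954 ] [653.59884881 228.36220799 230.1337006 ]
the job is handed in; nothing more can be done
None
```

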